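Lock the watch-case sled with a quick-release pin

TASK

With the fingers closed, slowly and gently push the watch-case sled by its black knob (do not grip it) along its track until you feel its brass tongue bottom in the steel lock block, then take the blue quick-release pin with the orange side buttons from the wooden rack, squeeze both buttons to draw in its locking balls and slide it down through the lined-up holes until its flange sits on the block. Let go so that the buttons spring out and the balls lock under the block. Do not ram or force anything, and leave the other things on the bench where they are.

Things in the scene. Friction and masses are not known exactly. Their poses are not given: they have to be found in the camera images.
- jig: Fixed blue base plate of the track, 360 x 100 x 10 mm, on the bench; origin at the centre of its underside, x along the track towards the lock block, z up. Aluminium rails and keepers reach z = 28 mm, from x = -170 to 90 mm. It carries the steel lock block at its +x end.
- block_nominal (a point): NOMINAL centre of the upper mouth of the lock block's hole, fixed on the base at jig x = 105, z = 65.5 mm. The block is clamped firm up to 24 mm to either side of it along x (y true); its true place is not measured. The block: two level ears 50 mm wide, z = 36 to 44 and 55.5 to 65.5 mm, one vertical 16 mm hole through both; side cheeks guide the tongue; wall 20 mm past the hole axis.
- sled: Loose grey sled, 0.2 to 0.45 kg, foot 100 x 70 mm, captive in the rails (0.7 mm play), slides only along the jig's x, stays where left, 1 to 5 N of friction. Origin at the centre of its underside (10 mm above the bench), x towards the block. Grey top at z = 44 mm, watch case on it to z = 61 mm. Starts 45 to 145 mm short of the stop.
- sled_hole (a point): Centre of the upper mouth of the 16 mm hole in the sled's brass tongue (36 mm wide, z = 35 to 44 mm, tip at sled x = 95 mm), at sled x = 75, z = 44 mm; axes as the sled's. When the tongue's tip meets the block's wall, the holes of tongue and ears line up; the block's upper hole mouth is then 11.5 mm above this point
- sled_knob (a point): Centre of the top of the sled's black push knob, an upright cylinder 18 mm across and 34 mm tall, at sled x = -29 mm, z = 78 mm; the white holder begins 13 mm ahead of it, nothing stands behind it. Push it from behind, at 40 mm/s or less as the stop is hard; more than 32 N of the fingers on the sled (gripping included) is a fault
- pin: Loose quick-release pin, 0.11 kg, standing in one of the rack holes. Origin at its nose tip, z up its axis. Shank 14 mm across, 44 mm long, nose a 6 mm cone narrowing to 7 mm; flange 34 mm across, z = 44 to 48 mm; blue head 32 (x) x 18 (y) mm, z = 48 to 88 mm. With the flange on the block the tip is 21.5 mm above the bench and the balls 2 mm under the lower ear. Over 45 N on the block is a fault.
- pin_buttons (a point): Midpoint between the pin's two orange buttons, at pin z = 68 mm. A button 16 (x) x 34 (z) mm on each y side: 29 mm over both when out, 22 mm when fully pressed. The brass balls at pin z = 9.5 mm stick out 3.5 mm on both y sides (too wide for the 16 mm holes, free in the rack's) while the buttons are out, and draw in flush when both are pressed
- button_a (a joint): Press of the button on the pin's +y side, 0 = out and its ball out, 0.0034 m = fully in; spring of 3 N, 6 N at full press. Holds as long as it is squeezed
- button_b (a joint): The same for the button on the pin's -y side
- rack: Fixed wooden pin rack 150 (x) x 64 (y) mm, top at 50 mm, with two 26 mm holes at x = -37 and +37 mm; origin under its centre. The pins hang in it by their flanges, nose 6 mm above the bench
- plain_pin: Bystander: plain pin with round red head and no buttons in the other rack hole; 34 mm flange, head 26 mm across, 84 mm tall in all; origin at its lower end
- screwdriver: Bystander: red-handled screwdriver lying on the bench, 140 mm long
- parts_cup: Bystander: small white cup, 56 mm across, 35 mm high
- loupe: Bystander: black loupe, 38 mm across, 36 mm high
- oil_jar: Bystander: amber jar, 44 mm across, 45 mm high
- tweezers: Bystander: steel tweezers with a green end lying on the bench, 122 mm long, 6 mm high
- spare_case: Bystander: steel watch case with blue dial, 40 mm across, 9 mm high
Mind the look-alikes: they are no part of the job. Of the things that look like the pin, the smallest one is meant.

How it is judged (in metres and radians):
On the way:
1. the pin, its buttons pressed, has its nose in the hole of the sled's tongue (value of joint each of button_a, button_b above 0.0024 m and horizontal distance between pin and sled_hole below 0.004 m and z of pin in the frame of sled_hole below -0.003 m), for 0.04 s.
At the end, for the whole second after the job is handed in: the pin stands upright (within 4 degrees) through the tongue (axis within 3 mm of its hole) and the lock block, flange down on the block (nose tip 19.5 to 24.2 mm above the base plate's underside), both buttons out (pressed under 1 mm) so the balls lock, pin and sled at rest (horizontal distance between pin and sled_hole below 0.003 m and angle between pin's own z axis and vertical below 0.07 rad and z of pin in the frame of jig between 0.0195 and 0.0242 m and value of joint each of button_a, button_b below 0.001 m and linear speed of each of pin, sled below 0.02 m/s); the robot touches nothing.
It fails at once if the fingers pressed or squeezed the sled with more than 32 N (contact force between the fingers and sled above 32 N).
It fails at once if the pin forced against the block with more than 45 N (contact force between pin and jig above 45 N).
It fails at once if a bystander moved more than 30 mm (distance of any of plain_pin, screwdriver, parts_cup, loupe, oil_jar, tweezers, spare_case from where it was at the start of the episode above 0.03 m).
It also fails if it takes over 72 s, if anything falls off the work surface, if the arm or the gripper's body presses on something with over 40 N, if the wrist force passes 120 N, or if a joint passes its speed limit or range.

ROBOT

A 7-joint arm with a two-finger parallel gripper is mounted at the origin on the work surface. World frame = base frame: x ahead of the robot, y to its left, z up, the work surface at z = 0. Lengths are in mm, angles in rad, forces in N, time in s.
With the tool pointing down it reaches from about 350 to 900 mm from the base axis. Payload 7.2 kg.
Tool frame: the origin (TCP) lies between the finger pads; the fingertips stand 14 mm ahead of it and the grasp point (between the pads) lies 5 mm behind it; z points along the fingers, y is the line along which they close (so a half turn about z gives the same grasp; the last joint's range is limited). The gripper opens to 88 mm and grips with 3 to 60 N. Pads are 20 mm wide; open, the fingers measure 115 mm over their backs; the gripper's body (75 mm by 178 mm) begins 61 mm behind the grasp point.
Start: joints at [-1.238, 0.411, -0.013, 1.596, 0.006, 1.134, -0.082], TCP at [243.856, 575.467, 236.653] pointing down, gripper open.
Joint ranges: [-2.95, 2.95], [-0.29, 1.99], [-1.47, 1.44], [0.14, 2.54], [-1.03, 4.17], [0.13, 1.85], [-2.86, 2.86]. Speed limits (rad/s): [2.39, 2.39, 3.01, 3.01, 3.14, 3.14, 3.14].

INTERFACE

Orientations are given as a 3x3 rotation matrix whose columns are the frame's x, y, z axes.
In Python, from rig import status, grab_frame, hand_in gives the robot as it stands.
- The arm moves only by the tool servo_tool, never from a script. Its argument "moves" is a list of rows, each a list of 3 entries, a list of its own where there are three numbers: the gripper's target within -1 to 1 (fully open at 1, half-way at 0, shut at -1), then the shift along the tool's x, y, z in mm, then the turn, a rotation vector about the tool's x, y, z in rad. A call has 1 to 8 rows; each row shifts and turns the commanded pose from where the row before left it, along the tool's axes as they then stand; what a row does not reach is not made up. A row lasts 1/10 s, in which the tool goes at most 50 mm and 8.59 degrees, less where a joint would pass 70% of its speed; a pose out of reach is approached as far as the arm can. A call is refused whole if a number of a shift passes 50 or a number of a turn 0.15, either way. A call with a gripper value outside its range is refused whole. The fingers move at their own pace and stop on an object; "force" is the grip in N (left out, the last holds). Time passes only in rows, so rows that do not move let the fingers close. It gives the time, the measured TCP pose, the force, the opening and the grip force at its end, in the units of the state.
- status.get_state(): the state, without advancing time (a new reading comes with each control period).
- grab_frame(name): name is "scene" or "top" or "wrist"; returns a dict with "img" (384x512x3 uint8, red, green, blue), "camera_matrix" (3x3 intrinsics, pixels), "R" (3x3) and "t" (3): a world point X has camera coordinates R X + t. Camera axes: x right, y down, z forward; pixel columns grow to the right and rows downward; lengths in mm; the calibration is good to about 2 mm. A picture is of the moment at which its call begins. There is no depth.
- hand_in(): hands the job in; it is judged then, once.
The state is a dict: "time": time; "q": joint angles; "dq": joint speeds; "joint_torque": joint torques, N m; "eef_pos": TCP position; "ee_rot": TCP orientation; "wrist_force": force on the tool from outside, world axes, zero at the start; "moment": the same for the moment, N m; "grip_width": opening from 0.0 (shut) to 1.0 (fully open); "grip_force": force on a finger pad.
Only numpy, scipy, OpenCV 4.12 (cv2) and the standard library are available. Lean on these libraries where they do the work, as an engineer would, in place of code of your own. Each camera call takes 0.05 s, during which the arm holds its last target. There are 200 camera calls.

## Working session

There is one attempt and no reset: what is moved stays moved. The work goes in short steps, Python scripts to look and compute and a tool call to move; the robot and the scene stay as the last step left them, time stands still between calls to the robot, and variables do not carry over. Pictures are saved under pics/ and viewed, at most 10 in all, crops included, and the job is handed in when it is done.

Besides the shell and the picture viewer there is one more tool, called after "Call:" as a command line: name --argument value ..., lists and objects as JSON in quotes. servo_tool: Moves the arm, as the interface text tells. Its arguments: {"type":"object","properties":{"moves":{"type":"array"},"force":{"type":"number"}},"required":["moves"]}

```bash
mkdir -p pics; ls; cat > h.py <<'E'
import numpy as np, cv2, pickle
from rig import status, grab_frame, hand_in
def shot(n,f):
    d=grab_frame(n); cv2.imwrite(f'pics/{f}.png',d['img'][:,:,::-1]); pickle.dump(d,open(f'{f}.pkl','wb')); return d
def load(f): return pickle.load(open(f'{f}.pkl','rb'))
def ray(d,uv):
    K,R,t=[np.asarray(d[k],float) for k in('camera_matrix','R','t')]
    v=R.T@np.linalg.inv(K)@np.array([uv[0],uv[1],1.]); return -R.T@t, v/np.linalg.norm(v)
def onz(d,uv,z):
    c,v=ray(d,uv); return c+v*(z-c[2])/v[2]
def tri(a,b):
    (c1,v1),(c2,v2)=ray(*a),ray(*b)
    s=np.linalg.lstsq(np.c_[v1,-v2],c2-c1,rcond=None)[0]
    p,q=c1+s[0]*v1,c2+s[1]*v2; return (p+q)/2,np.linalg.norm(p-q)
def proj(d,X):
    p=np.asarray(d['camera_matrix'])@(np.asarray(d['R'])@np.asarray(X,float)+np.asarray(d['t'])); return p[:2]/p[2]
E
python3 - <<'E'
from h import *
np.set_printoptions(precision=3,suppress=True)
a=shot('top','top0');b=shot('scene','scene0')
for d in(a,b): print(ray(d,(256,192)), d['camera_matrix'][0][0])
im=np.hstack([a['img'],b['img']])[:,:,::-1]
s=status.get_state();print(s['time'],s['eef_pos'],s['ee_rot'],s['grip_width'],s['wrist_force'])
E
```

```text
pics
(array([ 401.197,   -9.596, 1006.747]), array([ 0.202,  0.005, -0.979])) 386.4667324249875
(array([1347.523,   64.72 ,  761.44 ]), array([-0.756, -0.085, -0.648])) 454.71025223323767
0.1 [243.705 575.067 235.911] [[-0.921  0.39  -0.   ]
 [ 0.39   0.921 -0.001]
 [-0.    -0.001 -1.   ]] 0.9962245067005953 [-0.319  0.211 -0.409]
```

View pics/top0.png

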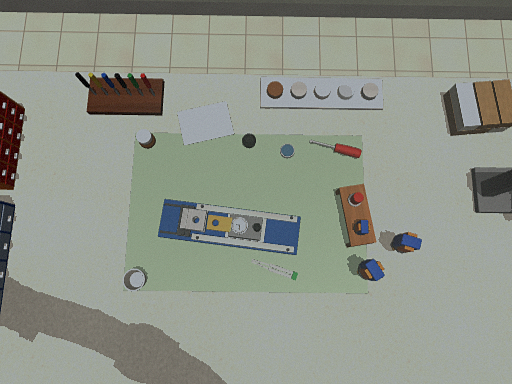

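View pics/scene0.png

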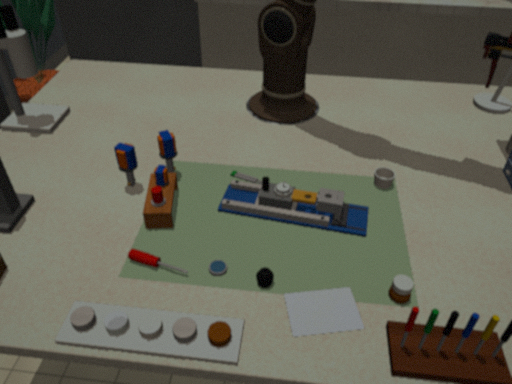

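The top view shows the jig from (160,217) to (300,240) px. The block is at about (193,219), the tongue at (218,223), the watch at (240,226) and the knob at (257,227). The rack is on the right with the plain red pin at (357,198) and the pin at (361,227). Two larger blue look-alikes stand outside the rack. The scene view agrees. Next I'll take enlarged crops and coarse world positions.

```bash
python3 - <<'E'
from h import *
np.set_printoptions(precision=1,suppress=True)
a=load('top0');b=load('scene0')
for n,uv,z in[('jigA',(160,217),10),('jigB',(300,240),10),('knob',(257,227),88),('block',(193,219),65),('pin',(361,227),94),('plain',(357,198),84),('rack',(357,215),50)]: print(n,onz(a,uv,z))
A=cv2.resize(a['img'][180:270,150:390],None,fx=3.3,fy=3.3,interpolation=cv2.INTER_CUBIC)
B=cv2.resize(b['img'][120:240,110:380],None,fx=2.93,fy=2.93,interpolation=cv2.INTER_CUBIC)[:300]
cv2.imwrite('pics/c1.png',np.vstack([A[:,:790],B[:,:790]])[:,:,::-1])
print(A.shape,B.shape)
E
```

```text
jigA [537.4 243.4  10. ]
jigB [ 482.8 -119.7   10. ]
knob [505.9  -8.8  88. ]
block [526.1 148.4  65. ]
pin [ 508.6 -255.6   94. ]
plain [ 580.5 -251.2   84. ]
rack [ 543.7 -258.6   50. ]
(297, 792, 3) (300, 791, 3)
```

View pics/c1.png

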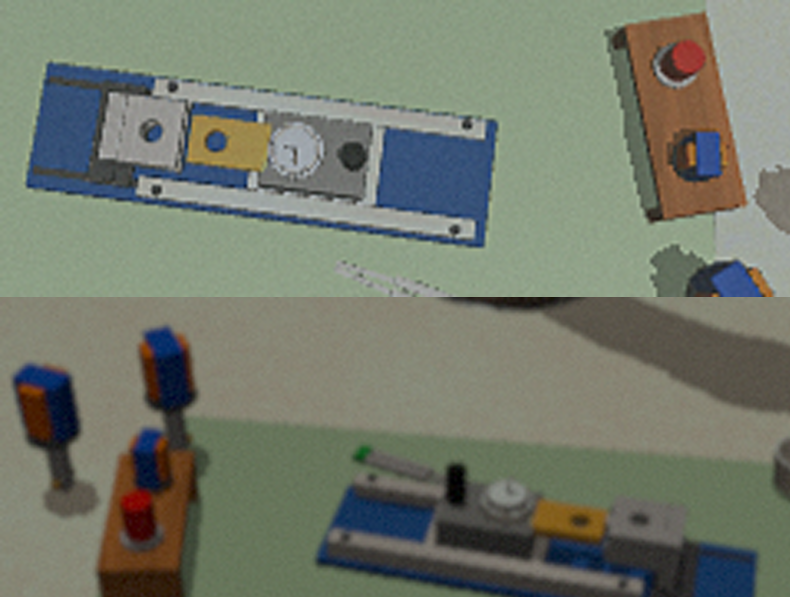

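The crop shows the block hole at about (151,130) in the top half, the tongue hole at (216,142) and the knob top at (352,153). The pin's blue head is at (707,147), with an orange button visible on its left side. I'll triangulate these.

```bash
python3 - <<'E'
from h import *
np.set_printoptions(precision=1,suppress=True)
a=load('top0');b=load('scene0')
T=lambda u,v:(u/3.3+150-.35,v/3.3+180-.35)
S=lambda u,v:(u/2.93+110-.33,(v-297)/2.93+120-.33)
for n,t,s in[('knob',(352,153),(456,468)),('blockhole',(151,130),(640,520)),('tongue hole',(216,142),(580,519)),('pintop',(711,147),(151,436)),('plaintop',(690,57),(137,497))]:
    print(n,*tri((a,T(*t)),(b,S(*s))))
c=[onz(a,T(*p),10)for p in[(48,63),(497,120),(485,245),(28,187)]]
c=np.array(c);print(c)
m=lambda i,j:(c[i]+c[j])/2
x=m(0,3)-m(1,2);L=np.linalg.norm(x);x/=L;ctr=c.mean(0)
print('L',L,'W',np.linalg.norm(m(0,1)-m(2,3)),'x',np.round(x,3),'yaw',np.degrees(np.arctan2(x[1],x[0])),ctr)
y=np.array([-x[1],x[0],0])
for n,p,z in[('knob',(352,153),88),('bh',(151,130),65.5),('th',(216,142),54)]:
    q=onz(a,T(*p),z);print(n,q,(q-ctr)@x,(q-ctr)@y)
# rack corners z=50
r=np.array([onz(a,T(*p),50)for p in[(611,30),(707,13),(746,204),(655,221)]]);print(r,r.mean(0),r[0]-r[3],r[1]-r[2])
E
```

```text
knob [508.3  -7.7  88. ] 1.1557227906296503
blockhole [526.1 142.4  64.8] 0.2667119779672392
tongue hole [519.   95.   54.5] 0.12699184509222095
pintop [ 514.2 -261.1  100. ] 5.505537525216039
plaintop [ 581.5 -252.5   91.4] 2.2729503542124623
[[ 585.7  235.5   10. ]
 [ 545.  -120.9   10. ]
 [ 447.3 -110.8   10. ]
 [ 487.3  245.    10. ]]
L 358.3736278569188 W 98.54867510621055 x [0.1 1.  0. ] yaw 83.52833463274766 [516.3  62.2  10. ]
knob [508.2  -7.1  88. ] -69.76001755174018 0.2411325746983286
bh [526.  142.4  65.5] 80.78948364462384 -0.5227588496023176
th [519.1  95.1  54. ] 33.05428475077607 0.9768376954452809
[[ 610.2 -204.6   50. ]
 [ 624.7 -279.1   50. ]
 [ 478.4 -302.4   50. ]
 [ 464.8 -233.8   50. ]] [ 544.5 -255.    50. ] [145.4  29.2   0. ] [146.3  23.4   0. ]
```

Call:
servo_tool --moves '[[-1,[0,0,0],[0,0,-0.144]],[-1,[0,0,0],[0,0,-0.144]],[-1,[-20,-37,2],[0,0,0]],[-1,[-20,-37,2],[0,0,0]],[-1,[-20,-37,2],[0,0,0]],[-1,[-20,-37,2],[0,0,0]],[-1,[-20,-37,2],[0,0,0]],[-1,[-20,-37,2],[0,0,0]]]' --force 20

```text
time: 0.9
eef_pos: [338.4, 339.5, 224.3]
ee_rot: [[-0.994, 0.113, -0.0], [0.113, 0.994, -0.0], [0.0, -0.0, -1.0]]
wrist_force: [1.4, 0.7, -0.4]
grip_width: 0.31
grip_force: 0.0
```

Call:
servo_tool --moves '[[-1,[-20,-37,2],[0,0,0]],[-1,[-20,-37,2],[0,0,0]],[-1,[-20,-37,2],[0,0,0]],[-1,[-20,-37,2],[0,0,0]],[-1,[-20,-37,2],[0,0,0]],[-1,[-20,-37,2],[0,0,0]],[-1,[-20,-37,2],[0,0,0]],[-1,[-20,-37,2],[0,0,0]]]'

```text
time: 1.7
eef_pos: [464.0, 27.6, 208.6]
ee_rot: [[-0.994, 0.112, 0.0], [0.112, 0.994, 0.0], [-0.0, 0.0, -1.0]]
wrist_force: [0.3, -0.0, 0.4]
grip_width: 0.004
grip_force: 0.0
```

Call:
servo_tool --moves '[[-1,[-20,-30,2],[0,0,0]],[-1,[-16,-20,2],[0,0,0]],[-1,[0,0,0],[0,0,0]],[-1,[0,0,0],[0,0,0]]]'

```text
time: 2.1
eef_pos: [493.5, -24.6, 204.2]
ee_rot: [[-0.994, 0.114, -0.001], [0.114, 0.994, 0.0], [0.001, -0.0, -1.0]]
wrist_force: [0.1, 0.3, -0.2]
grip_width: 0.006
grip_force: 0.0
```

Call:
servo_tool --moves '[[-1,[-7,-11,10],[0,0,0]],[-1,[-6,-10,25],[0,0,0]],[-1,[0,0,30],[0,0,0]],[-1,[0,0,30],[0,0,0]],[-1,[0,0,20],[0,0,0]],[-1,[0,0,13],[0,0,0]],[-1,[0,0,0],[0,0,0]],[-1,[0,0,0],[0,0,0]]]'

```text
time: 2.9
eef_pos: [504.7, -46.3, 77.2]
ee_rot: [[-0.994, 0.112, 0.0], [0.112, 0.994, 0.0], [-0.0, 0.0, -1.0]]
wrist_force: [0.0, -0.2, -0.6]
grip_width: 0.006
grip_force: 0.0
```

```bash
python3 - <<'E'
from h import *
d=shot('wrist','w1'); print(status.get_state()['eef_pos'],ray(d,(256,192)),d['camera_matrix'][0])
E
```

```text
[505.06957516 -46.41334654  77.56601502] (array([422.62819579, -37.3760169 , 224.75268788]), array([ 0.30421025, -0.04866202, -0.9513612 ])) [270.20865309   0.         259.62187058]
```

View pics/w1.png

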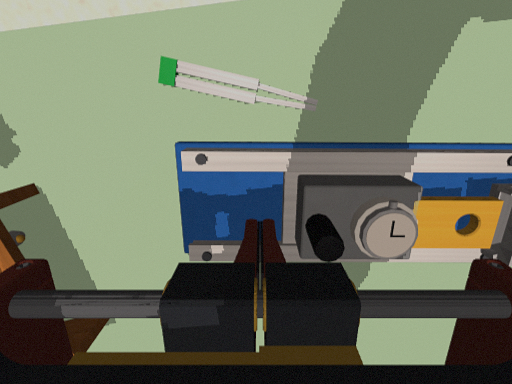

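The wrist view shows the closed fingers at about (262,225), right behind the black knob at (325,238) and clear of it. I'll push along tool +y at 30 mm/s.

Call:
servo_tool --moves '[[-1,[0,3,0],[0,0,0]],[-1,[0,3,0],[0,0,0]],[-1,[0,3,0],[0,0,0]],[-1,[0,3,0],[0,0,0]],[-1,[0,2,0],[0,0,0]],[-1,[0,2,0],[0,0,0]],[-1,[0,2,0],[0,0,0]],[-1,[0,2,0],[0,0,0]]]'

```text
time: 3.75
eef_pos: [506.7, -26.8, 76.6]
ee_rot: [[-0.994, 0.113, -0.0], [0.113, 0.994, 0.0], [0.0, -0.0, -1.0]]
wrist_force: [0.5, -0.3, -0.3]
grip_width: 0.007
grip_force: 0.0
```

Call:
servo_tool --moves '[[-1,[0,2,0],[0,0,0]],[-1,[0,3,0],[0,0,0]],[-1,[0,3,0],[0,0,0]],[-1,[0,3,0],[0,0,0]],[-1,[0,3,0],[0,0,0]],[-1,[0,3,0],[0,0,0]],[-1,[0,2,0],[0,0,0]]]'

```text
time: 4.45
eef_pos: [508.9, -7.7, 76.6]
ee_rot: [[-0.994, 0.112, -0.0], [0.112, 0.994, 0.0], [0.0, 0.0, -1.0]]
wrist_force: [-0.6, -1.5, -0.7]
grip_width: 0.005
grip_force: 0.9
```

Call:
servo_tool --moves '[[-1,[0,3,0],[0,0,0]],[-1,[0,3,0],[0,0,0]],[-1,[0,3,0],[0,0,0]],[-1,[0,3,0],[0,0,0]],[-1,[0,3,0],[0,0,0]],[-1,[0,2,0],[0,0,0]],[-1,[0,1.5,0],[0,0,0]]]'

```text
time: 5.15
eef_pos: [511.0, 10.5, 76.6]
ee_rot: [[-0.994, 0.112, -0.0], [0.112, 0.994, 0.0], [0.0, 0.0, -1.0]]
wrist_force: [0.1, -2.8, -0.9]
grip_width: 0.003
grip_force: 0.9
```

Call:
servo_tool --moves '[[-1,[0,1,0],[0,0,0]],[-1,[0,1,0],[0,0,0]],[-1,[0,1,0],[0,0,0]],[-1,[0,1,0],[0,0,0]]]'

```text
time: 5.55
eef_pos: [511.4, 14.3, 76.6]
ee_rot: [[-0.994, 0.113, -0.0], [0.113, 0.994, 0.0], [0.0, 0.0, -1.0]]
wrist_force: [0.2, -2.6, 0.2]
grip_width: 0.006
grip_force: 0.9
```

Call:
servo_tool --moves '[[-1,[0,1,0],[0,0,0]],[-1,[0,1,0],[0,0,0]],[-1,[0,1,0],[0,0,0]]]'

```text
time: 5.85
eef_pos: [511.7, 17.4, 76.6]
ee_rot: [[-0.994, 0.113, 0.0], [0.113, 0.994, 0.0], [-0.0, 0.0, -1.0]]
wrist_force: [0.1, -1.9, -0.4]
grip_width: 0.007
grip_force: 0.9
```

Call:
servo_tool --moves '[[-1,[0,1,0],[0,0,0]],[-1,[0,1,0],[0,0,0]]]'

```text
time: 6.05
eef_pos: [512.0, 19.3, 76.6]
ee_rot: [[-0.994, 0.113, -0.0], [0.113, 0.994, -0.0], [0.0, -0.0, -1.0]]
wrist_force: [-0.2, -1.1, -0.2]
grip_width: 0.003
grip_force: 0.9
```

Call:
servo_tool --moves '[[-1,[0,1,0],[0,0,0]],[-1,[0,1,0],[0,0,0]]]'

```text
time: 6.25
eef_pos: [512.2, 21.4, 76.6]
ee_rot: [[-0.994, 0.113, -0.0], [0.113, 0.994, 0.0], [0.0, 0.0, -1.0]]
wrist_force: [-0.4, -1.7, -0.6]
grip_width: 0.005
grip_force: 0.9
```

Call:
servo_tool --moves '[[-1,[0,1,0],[0,0,0]],[-1,[0,1,0],[0,0,0]]]'

```text
time: 6.45
eef_pos: [512.4, 23.3, 76.6]
ee_rot: [[-0.994, 0.113, 0.0], [0.113, 0.994, 0.0], [-0.0, 0.0, -1.0]]
wrist_force: [-1.2, -2.5, -1.0]
grip_width: 0.006
grip_force: 0.9
```

Call:
servo_tool --moves '[[-1,[0,1,0],[0,0,0]],[-1,[0,1,0],[0,0,0]]]'

```text
time: 6.65
eef_pos: [512.5, 24.2, 76.6]
ee_rot: [[-0.994, 0.113, -0.0], [0.113, 0.994, -0.001], [0.0, -0.001, -1.0]]
wrist_force: [-1.7, -7.5, 1.0]
grip_width: 0.005
grip_force: 3.9
```

Call:
servo_tool --moves '[[-1,[0,1,0],[0,0,0]]]'

```text
time: 6.75
eef_pos: [512.5, 24.2, 76.6]
ee_rot: [[-0.993, 0.114, -0.0], [0.114, 0.993, -0.002], [0.0, -0.002, -1.0]]
wrist_force: [-0.6, -11.4, 2.1]
grip_width: 0.005
grip_force: 5.3
```

The tongue has bottomed: 11 N and no further motion. I'll back off, rise, and look at the lined-up holes.

Call:
servo_tool --moves '[[-1,[0,-6,0],[0,0,0]],[-1,[0,-8,0],[0,0,0]],[-1,[0,0,-30],[0,0,0]],[-1,[0,0,-40],[0,0,0]],[-1,[2,20,-35],[0,0,0]],[-1,[4,40,0],[0,0,0]],[-1,[5,40,0],[0,0,0]],[-1,[5,29,0],[0,0,0]]]'

```text
time: 7.55
eef_pos: [509.7, 145.2, 182.2]
ee_rot: [[-0.994, 0.111, 0.001], [0.111, 0.994, 0.002], [-0.001, 0.002, -1.0]]
wrist_force: [0.6, -0.4, -0.3]
grip_width: 0.007
grip_force: 0.0
```

Call:
servo_tool --moves '[[1,[0,0,0],[0,0,0]],[1,[0,0,0],[0,0,0]],[1,[0,0,0],[0,0,0]]]'

```text
time: 7.85
eef_pos: [509.9, 140.9, 181.6]
ee_rot: [[-0.993, 0.114, -0.0], [0.114, 0.993, -0.0], [-0.0, -0.0, -1.0]]
wrist_force: [0.5, 0.3, -0.1]
grip_width: 0.241
grip_force: 0.0
```

```bash
python3 - <<'E'
from h import *
d=shot('wrist','w2'); print(status.get_state()['eef_pos'],proj(d,(526,142.4,65.5)),proj(d,(526,142.4,54)))
t=shot('top','top1')
E
```

```text
[509.93924897 140.7163459  181.64163929] [263.50557924 203.98819764] [263.37318868 200.26464128]
```

View pics/w2.png

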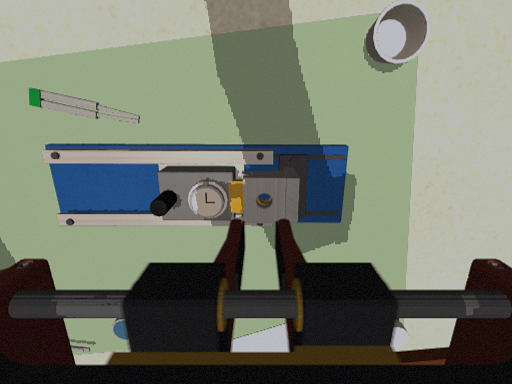

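The wrist view shows the lock block at (272,195), the hole with brass visible through it at about (264,200), and the tongue fully in. I'll refine the hole centre from this view and measure the pin and decoys from the first views.

```bash
python3 - <<'E'
from h import *
np.set_printoptions(precision=1,suppress=True)
d=load('w2');im=d['img'];b0=load('scene0')
c=im[180:222,240:300].astype(int);g=c.mean(2)
hsv=cv2.cvtColor(im[180:222,240:300],cv2.COLOR_RGB2HSV)
print('gray around',g[18:24,14:34].astype(int))
m=((g<0.78*np.median(g[5:35,8:55]))|(hsv[:,:,1]>90)).astype(np.uint8)
m[:, :8]=0
n,l,st,ce=cv2.connectedComponentsWithStats(m)
for i in range(1,n):
    if st[i,4]>20: print(st[i],ce[i]+[240,180])
cv2.imwrite('pics/c2.png',np.vstack([cv2.resize(im[165:235,190:330],(800,400),interpolation=cv2.INTER_CUBIC)])[:,:,::-1])
E
```

```text
gray around [[106 107  86  80  57  43  55  54  54  53  51  52  54  54  46  65  93  80
   95 101]
 [105 102  78  86  70  42  50  50  55  51  49  51  53  52  62  89  85  64
   87 103]
 [105 100  70  75  79  56  41  46  54  58  56  66  63  76  69  84  60  50
   81 102]
 [106  99  70  60  85  71  55  40  41  48  58  59  62  63  49  55  47  47
   86 102]
 [104 101  77  51  73  81  68  56  43  36  46  48  48  39  37  41  46  58
   84 100]
 [107 105  83  64  55  67  77  71  64  62  52  48  47  53  49  48  46  71
   95 101]]
[58  0  2 42 62] [298.7 204. ]
[ 16  13  16  16 190] [263.6 200.5]
[36 38 14  4 36] [283.  220.1]
```

View pics/c2.png

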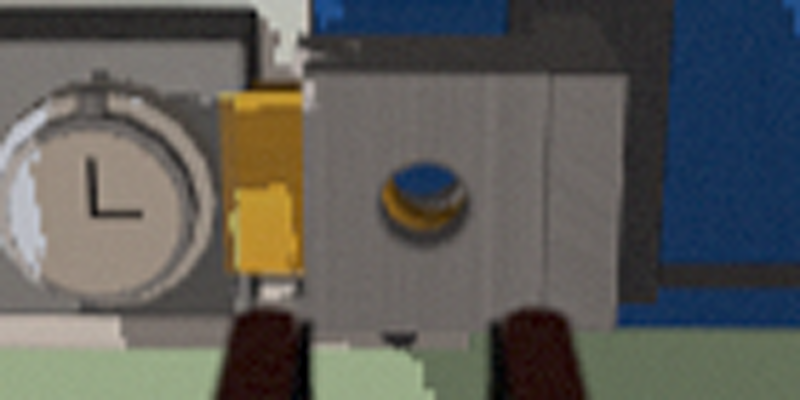

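The crop shows a round hole with its mouth centred at full-image (263.6,200.6). The brass edge inside is concentric, so the holes line up.

```bash
python3 - <<'E'
from h import *
np.set_printoptions(precision=1,suppress=True)
d=load('w2');t=load('top1');t0=load('top0');s=load('scene0')
print('wrist hole',onz(d,(263.5,200.5),65.5), 'top0', onz(t0,(195.4,219.0),65.5), 'tri', tri((d,(263.5,200.5)),(t0,(195.4,219.0))))
# knob now: check travel
k=onz(t,(0,0),88)
# pins: blue/orange blobs in top0 and scene0
for n,d in(('top',t0),('scene',s)):
    h=cv2.cvtColor(d['img'],cv2.COLOR_RGB2HSV)
    for nm,lo,hi in(('blue',(105,110,60),(125,255,255)),('orange',(5,150,90),(20,255,255))):
        m=cv2.inRange(h,lo,hi);N,l,st,ce=cv2.connectedComponentsWithStats(m)
        for i in range(1,N):
            if st[i,4]>8 and ((n=='top' and st[i,0]>330) or (n=='scene' and st[i,0]<190 and st[i,1]<250)): print(n,nm,st[i],ce[i])
E
```

```text
wrist hole [522.2 142.8  65.5] top0 [526.1 142.4  65.5] tri (array([526.8, 143.3,  54.7]), np.float64(2.1603276409081995))
top blue [361 220   8  14  97] [364.  226.4]
top blue [401 234  21  15 200] [410.9 241.2]
top blue [365 259  19  22 213] [374.3 269.4]
top orange [369 223   2   9  12] [369.2 227. ]
top orange [358 224   3   6  18] [359.  226.5]
top orange [408 232   9   5  19] [411.8 234.4]
top orange [404 246  10   5  27] [408.7 248.1]
top orange [377 262   7   8  24] [380.  265.2]
top orange [365 269   7   9  26] [368.2 273.2]
scene blue [160 131  12  10  84] [165.4 135.5]
scene blue [115 143  19   9  94] [123.9 147.1]
scene blue [156 165   9   9  49] [159.7 169.2]
scene orange [ 15  70  42  27 474] [33.2 83.5]
scene orange [158 136   4   5  15] [159.3 138.2]
scene orange [116 150   8   4  21] [119.7 151.6]
scene orange [164 168   3   5  10] [164.8 169.9]
scene orange [144 173  31  40 532] [160.  195.6]
```

```bash
python3 - <<'E'
from h import *
np.set_printoptions(precision=1,suppress=True)
d=load('w1');w2=load('w2');t0=load('top0');s=load('scene0')
print('tip pred w1',proj(d,(505.07,-46.41,63.56)),'grasp',proj(d,(505.07,-46.41,82.5)))
p=np.array([509.94,140.72,167.6]);y=np.array([.114,.993,0])
for o in(-1,1):print('tips w2',proj(w2,p+o*y*(0.275*44+0)),proj(w2,p+o*y*(.275*44+13)))
print(tri((t0,(374,269.)),(s,(165.4,134.))),tri((t0,(411,241)),(s,(124,146))),tri((t0,(364,226.4)),(s,(160,169))))
cv2.imwrite('pics/c3.png',np.vstack([cv2.resize(d['img'][195:270,200:350],(800,400)) [:300],cv2.resize(w2['img'][190:300,190:340],(800,586))[:300]])[:,:,::-1])
E
```

```text
tip pred w1 [260.3 236.3] grasp [260.3 251.2]
tips w2 [241.9 235.6] [222.3 235.6]
tips w2 [278.5 235.6] [298.1 235.6]
(array([ 410.8, -273.3,  125. ]), np.float64(0.9988460010138535)) (array([ 474.5, -360.2,  124.1]), np.float64(0.5963988260962818)) (array([ 510.5, -263.6,   90.5]), np.float64(0.20920262190568922))
```

View pics/c3.png

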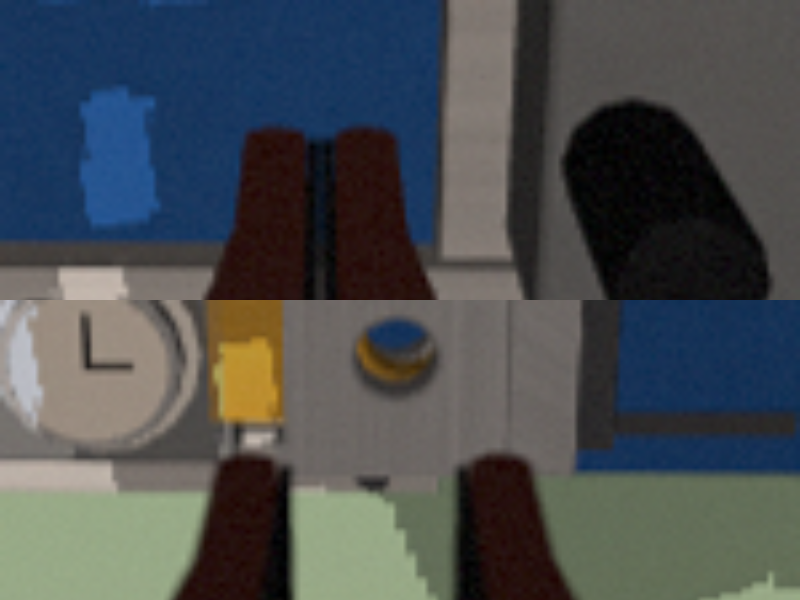

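The fingertips appear where the calibration predicts, to about 0.5 mm, so the wrist camera is trustworthy at close range. The decoys are 125 mm tall at (411,-273) and (475,-360), clear of the gripper. Now I'll move above the pin.

Call:
servo_tool --moves '[[0.2,[-3,-30,0],[0,0,0]],[0.2,[-3,-40,-1],[0,0,0]],[0.2,[-3,-45,-1],[0,0,0]],[0.2,[-3,-45,-1],[0,0,0]],[0.2,[-3,-45,-1],[0,0,0]],[0.2,[-3,-45,-1],[0,0,0]],[0.2,[-3,-45,-1],[0,0,0]],[0.2,[-3,-45,-1],[0,0,0]]]'

```text
time: 8.75
eef_pos: [494.5, -201.1, 189.0]
ee_rot: [[-0.993, 0.114, 0.001], [0.114, 0.993, -0.0], [-0.001, 0.0, -1.0]]
wrist_force: [0.7, -0.5, 1.3]
grip_width: 0.6
grip_force: 0.0
```

Call:
servo_tool --moves '[[0.2,[-3,-40,-1],[0,0,0]],[0.2,[-3,-22,-1],[0,0,0]],[0.2,[0,0,0],[0,0,0]],[0.2,[0,0,0],[0,0,0]],[0.2,[0,0,0],[0,0,0]]]'

```text
time: 9.25
eef_pos: [494.3, -259.5, 190.4]
ee_rot: [[-0.994, 0.112, -0.0], [0.112, 0.994, 0.001], [0.0, 0.001, -1.0]]
wrist_force: [-0.0, 1.0, -0.2]
grip_width: 0.601
grip_force: 0.0
```

```bash
python3 - <<'E'
from h import *
d=shot('wrist','w3'); print(status.get_state()['eef_pos'],proj(d,(510,-262,94)))
E
```

```text
[ 494.47900321 -259.2403214   190.49016513] [259.41986592 211.18649218]
```

View pics/w3.png

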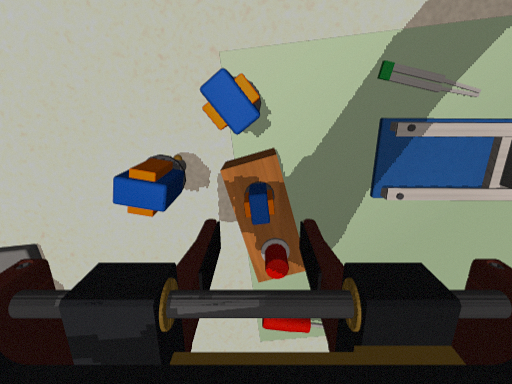

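The wrist view shows the target pin's head at (259,203) in the rack, with orange buttons left and right. The plain pin is at (276,260), and the decoys at (230,100) and (150,185) are clear of the fingers. I'll measure the pin's position and yaw.

```bash
python3 - <<'E'
from h import *
np.set_printoptions(precision=1,suppress=True)
d=load('w3');t0=load('top0');s=load('scene0')
im=d['img'];h=cv2.cvtColor(im,cv2.COLOR_RGB2HSV)
r=slice(170,235);q=slice(235,290)
mb=cv2.inRange(h,(100,110,20),(128,255,255))[r,q];mo=cv2.inRange(h,(3,130,60),(22,255,255))[r,q]
V=h[r,q,2]
for y in range(8,60,2):
    row=''.join('B' if b and v>110 else 'b' if b else 'O' if o and v>170 else 'o' if o else '.' for b,o,v in zip(mb[y],mo[y],V[y])); print(170+y,row)
E
```

```text
178 oooooooooooooooooooooooooooooooooooooooooooooooo.......
180 ooooooooooooooooooooooooooooooooooooooooooooooooo......
182 oooooooooooooooooooo..........ooooooooooooooooooo......
184 ooooooooooooooo.bbbbbbbbbbbbbbb..ooooooooooooooooo.....
186 ooooooooooooo..bbbbbbbbbbbbbbbb.....oooooooooooooo.....
188 ooooooooooo...bbbbbbbbbbbbbbbbbb.....oooooooooooooo....
190 ooooooooooo...bbbbbbbbbbbbbbbbbbooooo.ooooooooooooo....
192 oooooooooo.ooobbbbbbbbbbbbbbbbbbooooo..ooooooooooooo...
194 ooooooooo.oooobbbbbbbbbbbbbbbbbboooooo.ooooooooooooo...
196 ooooooooooooo.bbbbbbbbbbbbbbbbbb.ooooo.oooooooooooooo..
198 ooooooooooooo.bbbbbbbbbbbbbbbbbb.ooooo.oooooooooooooo..
200 oooooooooooooobbbbbbbbbbbbbbbbbb.ooooooooooooooooooooo.
202 oooooooooooooo.bbbbbbbbbbbbbbbbbbooooooooooooooooooooo.
204 ooooooooooooooobbbbbbbbbbbbbbbbbboooooooooooooooooooooo
206 ooooooooooooooobbbbbbbbbbbbbbbbbboooooooooooooooooooooo
208 ooooooooooooooobbbbbbbbbbbbbbbbbb.ooooooooooooooooooooo
210 ooooooooooooooo.bbbbbbbbbbbbbbbbb.ooooooooooooooooooooo
212 oooooooooooooooobbbbbbbbbbbbbbbbbbooooooooooooooooooooo
214 oooooooooooooooobbbbbbbbbbbbbbbbbbooooooooooooooooooooo
216 .ooooooooooooooo.bbbbbbbbbbbbbbbbb.oooooooooooooooooooo
218 ..oooooooooooooo.bbbbbbbbbbbbbbbbbboooooooooooooooooooo
220 ...oooooooooooooobbbbbbbbbbbbbbbbbboooooooooooooooooooo
222 ....ooooooooooooobbbbbbbbbbbbbbbbb.oooooooooooooooooooo
224 ....oooooooooooooo.bb.......ooooooooooooooooooooooooooo
226 .....oooooooooooooooooooooooooooooooooooooooooooooooooo
228 ......ooooooooooooooooooooooooooooooooooooooooooooooooo
```

```bash
python3 - <<'E'
from h import *
np.set_printoptions(precision=1,suppress=True)
d=load('w3');t0=load('top0');s=load('scene0');h=cv2.cvtColor(d['img'],cv2.COLOR_RGB2HSV)
m=cv2.inRange(h,(100,110,20),(128,255,255))
L=[];R=[]
for v in range(198,222):
    c=np.where(m[v,240:285])[0]+240; L.append(onz(d,(c[0]-.5,v),94)); R.append(onz(d,(c[-1]+.5,v),94))
L,R=np.array(L),np.array(R)
for E in(L,R):
    p=np.polyfit(E[:,0],E[:,1],1); print('yaw',np.degrees(np.arctan(p[0])),np.polyval(p,510))
far=onz(d,(260.5,223),94);print('far edge',far,'centre', far-[16,0,0])
print('width',np.linalg.norm((R-L).mean(0)),onz(d,(259.5,190),94))
c=far-[16,-.0,0]
print('tri head centre',tri((d,proj(d,c)),(t0,(364,226.4))),'top-view centre z94', onz(t0,(364,226.4),94))
print(tri((d,(260,223)),(t0,(364.5,220.0))))
E
```

```text
yaw 0.576550524022695 -270.718982140337
yaw 1.0488546986524694 -253.56918347398016
far edge [ 522.5 -262.4   94. ] centre [ 506.5 -262.4   94. ]
width 17.27373394042711 [ 488.6 -259.5   94. ]
tri head centre (array([ 510.1, -263.6,   87.2]), np.float64(2.5231439967017057)) top-view centre z94 [ 510.1 -262.8   94. ]
(array([ 524.9, -264.2,   90.8]), np.float64(2.982255684077636))
```

The wrist and top views differ by a constant 3.7 mm in x, but both give the same pin-to-hole vector of about (15.9, 405). I'll grasp at the mean, (508,-262.3), with yaw about 0.8°, and keep that yaw for the insertion.

Call:
servo_tool --moves '[[0.2,[-7,-1,0],[0,0,-0.126]],[0.2,[-6.5,-2,10],[0,0,0]],[0.2,[0,0,25],[0,0,0]],[0.2,[0,0,25],[0,0,0]],[0.2,[0,0,20],[0,0,0]],[0.2,[0,0,10],[0,0,0]],[0.2,[0,0,0],[0,0,0]],[0.2,[0,0,0],[0,0,0]]]'

```text
time: 10.1
eef_pos: [508.1, -264.2, 101.0]
ee_rot: [[-1.0, -0.012, 0.0], [-0.012, 1.0, -0.0], [-0.0, -0.0, -1.0]]
wrist_force: [0.0, -0.7, 0.4]
grip_width: 0.595
grip_force: 0.0
```

```bash
python3 - <<'E'
from h import *
np.set_printoptions(precision=1,suppress=True)
d=shot('wrist','w4');e=status.get_state();print(e['eef_pos'],e['ee_rot'])
h=cv2.cvtColor(d['img'],cv2.COLOR_RGB2HSV);m=cv2.inRange(h,(100,110,20),(128,255,255))
n,l,st,ce=cv2.connectedComponentsWithStats(m[170:300,225:300])
for i in range(1,n):
    if st[i,4]>60: print(st[i]+[225,170,0,0,0],ce[i]+[225,170])
print(proj(d,(506.5,-262.3,94)),proj(d,(522.5,-262.3,94)),proj(d,(526,-262.3,94)))
cv2.imwrite('pics/c4.png',cv2.resize(d['img'][170:320,160:360],(800,600),interpolation=cv2.INTER_CUBIC)[:,:,::-1])
E
```

```text
[ 508.3 -264.4  101.4] [[-1. -0.  0.]
 [-0.  1. -0.]
 [-0. -0. -1.]]
[ 250  198   28   64 1680] [263.1 230.2]
[263.4 238.5] [263.  260.6] [262.9 265.2]
```

View pics/c4.png

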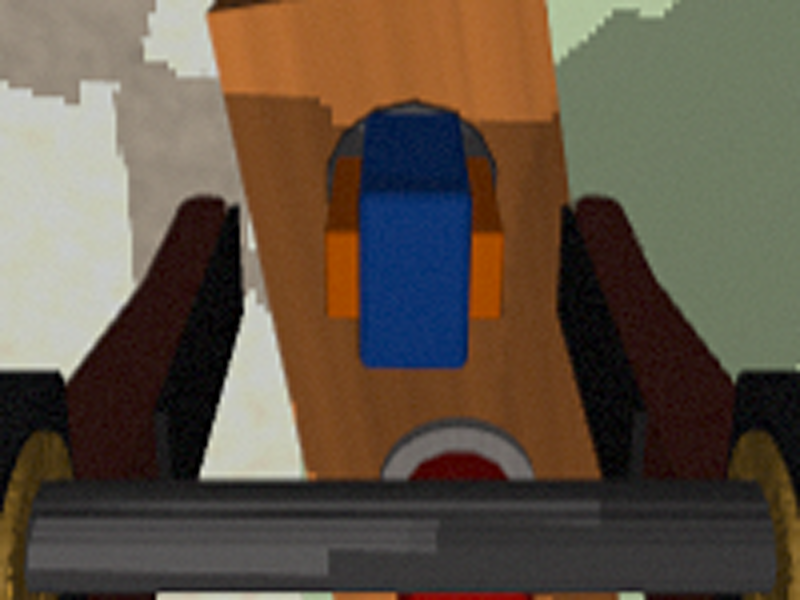

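Pin head aligned square with the fingers: top face (263.5,239.6) in full-image px, fingers' midline at 260.2, so I shift +2 mm in y, descend and squeeze.

Call:
servo_tool --moves '[[0.2,[0,2,5],[0,0,0]],[0.2,[0,0,10],[0,0,0]],[0.2,[0,0,8],[0,0,0]],[0.2,[0,0,4],[0,0,0]],[0.2,[0,0,0],[0,0,0]],[-0.2,[0,0,0],[0,0,0]],[-0.4,[0,0,0],[0,0,0]],[-0.6,[0,0,0],[0,0,0]]]' --force 20

```text
time: 10.95
eef_pos: [507.9, -262.3, 73.9]
ee_rot: [[-1.0, -0.013, 0.001], [-0.013, 1.0, -0.0], [-0.001, -0.0, -1.0]]
wrist_force: [0.1, -0.3, 0.2]
grip_width: 0.368
grip_force: 0.0
```

Call:
servo_tool --moves '[[-1,[0,0,0],[0,0,0]],[-1,[0,0,0],[0,0,0]],[-1,[0,0,0],[0,0,0]],[-1,[0,0,0],[0,0,0]]]'

```text
time: 11.35
eef_pos: [507.9, -262.3, 74.0]
ee_rot: [[-1.0, -0.013, 0.001], [-0.013, 1.0, -0.0], [-0.001, -0.0, -1.0]]
wrist_force: [-0.1, 0.3, 6.1]
grip_width: 0.233
grip_force: 20.0
```

Call:
servo_tool --moves '[[-1,[0,0,-3],[0,0,0]],[-1,[0,0,-6],[0,0,0]],[-1,[0,0,-10],[0,0,0]],[-1,[0,0,-15],[0,0,0]],[-1,[0,0,-20],[0,0,0]],[-1,[0,0,-30],[0,0,0]],[-1,[0,0,-30],[0,0,0]],[-1,[0,0,-30],[0,0,0]]]'

```text
time: 12.15
eef_pos: [507.5, -262.4, 220.1]
ee_rot: [[-1.0, -0.013, 0.001], [-0.013, 1.0, -0.0], [-0.001, -0.0, -1.0]]
wrist_force: [-0.2, 0.4, -1.2]
grip_width: 0.229
grip_force: 20.0
```

Call:
servo_tool --moves '[[-1,[0,30,0],[0,0,0]],[-1,[-2,40,0],[0,0,0]],[-1,[-2,45,0],[0,0,0]],[-1,[-2,45,0],[0,0,0]],[-1,[-2,45,0],[0,0,0]],[-1,[-2,45,0],[0,0,0]],[-1,[-2,45,0],[0,0,0]],[-1,[-2,45,0],[0,0,0]]]'

```text
time: 12.95
eef_pos: [517.2, 79.5, 219.1]
ee_rot: [[-1.0, -0.013, 0.002], [-0.013, 1.0, 0.0], [-0.002, 0.0, -1.0]]
wrist_force: [0.2, 0.7, -0.7]
grip_width: 0.234
grip_force: 20.0
```

Call:
servo_tool --moves '[[-1,[-2,40,0],[0,0,0]],[-1,[-2,20,0],[0,0,0]],[-1,[0,5,0],[0,0,0]],[-1,[0,0,0],[0,0,0]],[-1,[0,0,0],[0,0,0]],[-1,[0,0,0],[0,0,0]]]'

```text
time: 13.55
eef_pos: [520.5, 141.0, 218.0]
ee_rot: [[-1.0, -0.011, 0.0], [-0.011, 1.0, -0.0], [-0.0, -0.0, -1.0]]
wrist_force: [0.5, -0.7, -1.3]
grip_width: 0.231
grip_force: 20.0
```

Call:
servo_tool --moves '[[-1,[-3.2,1.8,10],[0,0,0]],[-1,[0,0,25],[0,0,0]],[-1,[0,0,25],[0,0,0]],[-1,[0,0,14],[0,0,0]],[-1,[0,0,5],[0,0,0]],[-1,[0,0,0],[0,0,0]],[-1,[0,0,0],[0,0,0]],[-1,[0,0,0],[0,0,0]]]'

```text
time: 14.35
eef_pos: [524.1, 144.8, 139.5]
ee_rot: [[-1.0, -0.013, 0.001], [-0.013, 1.0, 0.001], [-0.001, 0.001, -1.0]]
wrist_force: [0.3, 0.8, -2.2]
grip_width: 0.231
grip_force: 20.0
```

```bash
python3 - <<'E'
from h import *
np.set_printoptions(precision=1,suppress=True)
t=shot('scene','s5');d=shot('wrist','w5');e=status.get_state();print(e['eef_pos'],e['wrist_force'])
p=e['eef_pos'];print('hole',proj(t,(526.1,142.4,65.5)),proj(t,(523,142.6,65.5)),'nose',proj(t,(p[0],p[1],p[2]-68)))
a=cv2.resize(t['img'][150:230,290:370],(400,400),interpolation=cv2.INTER_CUBIC);b=cv2.resize(d['img'][150:290,190:330],(400,400),interpolation=cv2.INTER_CUBIC)
cv2.imwrite('pics/c5.png',np.hstack([a,b])[:,:,::-1])
E
```

```text
[524.  144.9 139.4] [ 0.1  0.  -1.9]
hole [328.2 195.6] [328.3 194.7] nose [329.6 193.2]
```

View pics/c5.png

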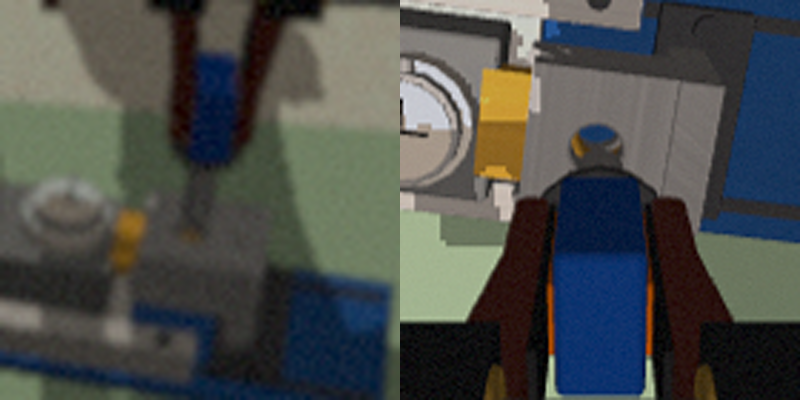

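The scene half shows the pin upright with its nose just above the block's hole. The wrist half shows the hole at about (258.5,202) full-image px, with the nose entering from below. I'll work out the remaining offset.

```bash
python3 - <<'E'
from h import *
np.set_printoptions(precision=1,suppress=True)
d=load('w5');e=status.get_state();p=e['eef_pos']
g=d['img'].astype(int)
for v in range(190,216): print(v,' '.join(f'{x:3d}' for x in g[v,244:274].mean(1)))
print('hole',onz(d,(258.4,202),65.5),p)
print('nose pred',proj(d,(p[0],p[1],p[2]-68)),'R edge',[proj(d,(p[0]-3.5,p[1]+o,p[2]-68)) for o in(-3.5,3.5)])
for c in((523.7,142.8),(526.1,142.4),(522.2,142.8)): print(proj(d,(*c,65.5)),proj(d,(c[0]-8,c[1],65.5)))
E
```

```text
Traceback (most recent call last):
ValueError: Unknown format code 'd' for object of type 'float'
```

```bash
python3 - <<'E'
from h import *
np.set_printoptions(precision=1,suppress=True)
d=load('w5');e=status.get_state();p=e['eef_pos']
g=d['img'].astype(int)
for v in range(190,214): print(v,' '.join('%3d'%x for x in g[v,244:274].mean(1)))
print('hole',onz(d,(258.4,202),65.5),p)
print('nose pred',proj(d,(p[0],p[1],p[2]-68)),'R edge',[proj(d,(p[0]-3.5,p[1]+o,p[2]-68)) for o in(-3.5,3.5)])
for c in((523.7,142.8),(526.1,142.4),(522.2,142.8)): print(proj(d,(*c,65.5)),proj(d,(c[0]-8,c[1],65.5)))
E
```

```text
190 114 112 112 113 115 114 112 111 110 112 115 111 115 113 112 112 111 111 110 110 115 112 112 111 111 114 111 110 111 119
191 113 114 113 114 113 112 113 113 112 112 116 113 112 115 115 112 112 113 111 107 110 114 112 112 114 112 110 112 113 117
192 111 112 112 112 114 113 113 111 112 114 114 113 114 113 109 107 111 113 112 112 112 109 112 110 114 115 111 109 113 119
193 111 111 111 113 114 115 111 114 110 113 107  98  87  88  86  84  85  91  95 110 114 112 113 112 113 111 113 112 115 119
194 111 112 113 115 114 112 111 112 104  91  81  72  65  63  62  56  63  64  73  88  97 110 112 112 114 110 110 109 117 117
195 112 108 113 114 114 111 114 106  87  66  61  58  56  56  55  57  54  57  59  65  80  97 114 115 115 115 110 107 117 119
196 110 112 110 114 113 116 108  87  67  57  58  52  56  51  56  55  61  56  60  56  64  70  95 112 111 110 111 114 116 116
197 111 111 114 116 114 111  93  78  57  61  56  57  53  56  58  56  57  56  61  58  57  53  78 103 113 113 110 112 116 116
198 112 111 113 112 115 101  92  74  50  54  60  59  58  55  56  54  58  60  58  56  57  57  85  89 110 115 
[... 1382 characters left out ...]
0 113 112 114 117  92  45  38  29  20  28  30  31  42  43  43  44  41  41  41  39  36  33  26  22  29  38  57  86 112 110
211 113 114 104  73  44  26  32  31  41  39  42  42  42  47  48  48  45  43  47  44  44  38  40  36  34  35  20  38  69  97
212 117  92  58  28  22  25  30  37  35  37  37  36  36  37  35  36  34  40  35  33  36  35  38  35  33  33  25  26  34  52
213  91  46  27  26  23  28  33  29  29  28  27  29  24  29  32  25  27  30  26  34  28  29  30  31  32  26  35  28  24  25
hole [522.4 143.4  65.5] [524.  144.9 139.4]
nose pred [260.2 206.2] R edge [array([256.1, 202.3]), array([264.4, 202.4])]
[257.7 203.4] [257.8 194.7]
[257.2 206. ] [257.3 197.3]
[257.7 201.8] [257.8 193.1]
```

Call:
servo_tool --moves '[[-1,[0.7,-1.8,0],[0,0,0]],[-1,[0,0,2],[0,0,0]],[-1,[0,0,2],[0,0,0]],[-1,[0,0,2],[0,0,0]],[-1,[0,0,2],[0,0,0]],[-1,[0,0,1],[0,0,0]],[-1,[0,0,0],[0,0,0]]]'

```text
time: 15.15
eef_pos: [522.7, 143.0, 129.4]
ee_rot: [[-1.0, -0.013, -0.0], [-0.013, 1.0, -0.0], [0.0, -0.0, -1.0]]
wrist_force: [-0.2, -0.5, -1.7]
grip_width: 0.234
grip_force: 20.0
```

Call:
servo_tool --moves '[[-1,[0,0,1],[0,0,0]],[-1,[0,0,1],[0,0,0]],[-1,[0,0,1],[0,0,0]]]'

```text
time: 15.45
eef_pos: [522.9, 143.0, 126.6]
ee_rot: [[-1.0, -0.013, 0.0], [-0.013, 1.0, 0.0], [-0.0, 0.0, -1.0]]
wrist_force: [-1.0, -0.7, -0.3]
grip_width: 0.231
grip_force: 20.0
```

Call:
servo_tool --moves '[[-1,[0,0,1],[0,0,0]],[-1,[0,0,1],[0,0,0]],[-1,[0,0,1],[0,0,0]]]'

```text
time: 15.75
eef_pos: [522.8, 143.0, 123.6]
ee_rot: [[-1.0, -0.013, -0.0], [-0.013, 1.0, 0.0], [0.0, 0.0, -1.0]]
wrist_force: [-0.8, 0.1, -0.9]
grip_width: 0.23
grip_force: 20.0
```

Call:
servo_tool --moves '[[-1,[0,0,1],[0,0,0]],[-1,[0,0,1],[0,0,0]],[-1,[0,0,1],[0,0,0]]]'

```text
time: 16.05
eef_pos: [522.8, 143.0, 120.5]
ee_rot: [[-1.0, -0.013, -0.0], [-0.013, 1.0, 0.0], [0.0, 0.0, -1.0]]
wrist_force: [-0.1, -0.1, -1.3]
grip_width: 0.228
grip_force: 20.0
```

Call:
servo_tool --moves '[[-1,[0,0,1.5],[0,0,0]],[-1,[0,0,1.5],[0,0,0]],[-1,[0,0,1.5],[0,0,0]],[-1,[0,0,1.5],[0,0,0]]]'

```text
time: 16.45
eef_pos: [523.1, 143.9, 115.1]
ee_rot: [[-1.0, -0.014, 0.001], [-0.014, 1.0, 0.001], [-0.001, 0.001, -1.0]]
wrist_force: [-0.9, 1.9, 1.6]
grip_width: 0.231
grip_force: 20.0
```

Call:
servo_tool --moves '[[-1,[0,0,1.5],[0,0,0]],[-1,[0,0,1.5],[0,0,0]],[-1,[0,0,1.5],[0,0,0]],[-1,[0,0,1.5],[0,0,0]]]'

```text
time: 16.85
eef_pos: [522.8, 143.1, 108.5]
ee_rot: [[-1.0, -0.013, 0.0], [-0.013, 1.0, 0.0], [-0.0, 0.0, -1.0]]
wrist_force: [-0.8, 2.2, 0.4]
grip_width: 0.233
grip_force: 20.0
```

Call:
servo_tool --moves '[[-1,[0,0,1.5],[0,0,0]],[-1,[0,0,1.5],[0,0,0]],[-1,[0,0,1.5],[0,0,0]],[-1,[0,0,1.5],[0,0,0]]]'

```text
time: 17.25
eef_pos: [522.9, 143.0, 102.5]
ee_rot: [[-1.0, -0.013, 0.0], [-0.013, 1.0, 0.0], [-0.0, 0.0, -1.0]]
wrist_force: [0.1, 2.8, -0.1]
grip_width: 0.227
grip_force: 20.0
```

Call:
servo_tool --moves '[[-1,[0,0.5,1.5],[0,0,0]],[-1,[0,0,1.5],[0,0,0]],[-1,[0,0,1.5],[0,0,0]],[-1,[0,0,1.5],[0,0,0]]]'

```text
time: 17.65
eef_pos: [522.8, 143.2, 96.4]
ee_rot: [[-1.0, -0.013, -0.0], [-0.013, 1.0, -0.0], [0.0, -0.0, -1.0]]
wrist_force: [0.0, 1.4, -0.3]
grip_width: 0.23
grip_force: 20.0
```

Call:
servo_tool --moves '[[-1,[0,0,1.5],[0,0,0]],[-1,[0,0,1.5],[0,0,0]],[-1,[0,0,1],[0,0,0]],[-1,[0,0,1],[0,0,0]]]'

```text
time: 18.05
eef_pos: [522.8, 143.3, 91.5]
ee_rot: [[-1.0, -0.013, -0.0], [-0.013, 1.0, -0.0], [0.0, -0.0, -1.0]]
wrist_force: [-0.3, 0.1, -0.5]
grip_width: 0.231
grip_force: 20.0
```

Call:
servo_tool --moves '[[-1,[0,0,1],[0,0,0]],[-1,[0,0,0.7],[0,0,0]]]'

```text
time: 18.25
eef_pos: [522.8, 143.3, 89.8]
ee_rot: [[-1.0, -0.013, -0.0], [-0.013, 1.0, -0.0], [0.0, -0.0, -1.0]]
wrist_force: [0.4, 0.0, -0.6]
grip_width: 0.232
grip_force: 20.0
```

Call:
servo_tool --moves '[[-1,[0,0,0.5],[0,0,0]],[-1,[0,0,0.5],[0,0,0]]]'

```text
time: 18.45
eef_pos: [522.9, 143.4, 89.5]
ee_rot: [[-1.0, -0.013, -0.0], [-0.013, 1.0, 0.0], [0.0, 0.0, -1.0]]
wrist_force: [-2.4, -0.3, 11.1]
grip_width: 0.233
grip_force: 20.1
```

Call:
servo_tool --moves '[[-1,[0,0,0.5],[0,0,0]],[-1,[0,0,0.3],[0,0,0]]]'

```text
time: 18.65
eef_pos: [522.9, 143.4, 89.4]
ee_rot: [[-1.0, -0.013, 0.0], [-0.013, 1.0, 0.0], [-0.0, 0.0, -1.0]]
wrist_force: [-4.9, -1.7, 16.3]
grip_width: 0.234
grip_force: 20.1
```

Seated: TCP z is 89.5 as predicted, with about 11 to 16 N on the flange. I'll relieve the force, release and rise.

Call:
servo_tool --moves '[[-1,[0,0,-0.8],[0,0,0]],[-0.5,[0,0,0],[0,0,0]],[-0.3,[0,0,0],[0,0,0]],[0,[0,0,0],[0,0,0]],[0.2,[0,0,0],[0,0,0]],[0.2,[0,0,0],[0,0,0]],[0.2,[0,0,0],[0,0,0]],[0.2,[0,0,0],[0,0,0]]]'

```text
time: 19.45
eef_pos: [522.8, 143.5, 88.8]
ee_rot: [[-1.0, -0.013, -0.0], [-0.013, 1.0, -0.0], [0.0, -0.0, -1.0]]
wrist_force: [-0.0, 0.2, 0.2]
grip_width: 0.601
grip_force: 0.0
```

Call:
servo_tool --moves '[[0.2,[0,0,-5],[0,0,0]],[0.2,[0,0,-15],[0,0,0]],[0.2,[0,0,-30],[0,0,0]],[0.2,[0,0,-30],[0,0,0]],[0.2,[0,0,-20],[0,0,0]],[0.2,[0,0,0],[0,0,0]],[0.2,[0,0,0],[0,0,0]],[0.2,[0,0,0],[0,0,0]]]'

```text
time: 20.25
eef_pos: [522.2, 143.4, 188.0]
ee_rot: [[-1.0, -0.013, -0.001], [-0.013, 1.0, -0.001], [0.001, -0.0, -1.0]]
wrist_force: [0.9, -0.4, 0.4]
grip_width: 0.602
grip_force: 0.0
```

```bash
python3 - <<'E'
from h import *
np.set_printoptions(precision=1,suppress=True)
d=shot('wrist','w6');e=status.get_state();p=e['eef_pos'];print(e['time'],p,e['wrist_force'],e['grip_width'])
h=cv2.cvtColor(d['img'],cv2.COLOR_RGB2HSV);c=proj(d,(522.9,143.3,109.5));print('pred head top',c,proj(d,(522.9-16,143.3-9,109.5)),proj(d,(522.9+16,143.3+9,109.5)))
mb=cv2.inRange(h,(100,110,20),(128,255,255));mo=cv2.inRange(h,(3,150,60),(22,255,255))
for v in range(176,246,3): print(v,''.join('B' if mb[v,u] else 'o' if mo[v,u] else '.' for u in range(230,295)))
E
```

```text
20.3 [522.1 143.4 187.8] [-0.4  0.5 -0. ] 0.5977920314381377
pred head top [260.2 203. ] [250.1 185.7] [269.8 219.7]
176 ooooooooooo............BBBBBBBBBBBBBBB...........................
179 oooooooooo...........BBBBBBBBBBBBBBBBBB..........................
182 oooooooooo...........BBBBBBBBBBBBBBBBBBB.........................
185 oooooooooo......oooo.BBBBBBBBBBBBBBBBBBBooooo....................
188 ooooooooo......oooooBBBBBBBBBBBBBBBBBBBB.oooo....................
191 ooooooooo......oooooBBBBBBBBBBBBBBBBBBBB.ooooo...................
194 oooooooo......oooooo.BBBBBBBBBBBBBBBBBBBoooooo...................
197 .ooooooo......oooooo.BBBBBBBBBBBBBBBBBBBoooooo...................
200 ..............oooooo.BBBBBBBBBBBBBBBBBBBoooooo...................
203 ..............oooooo.BBBBBBBBBBBBBBBBBBBoooooo...................
206 ..............oooooo.BBBBBBBBBBBBBBBBBBBoooooo...................
209 ...............ooooo.BBBBBBBBBBBBBBBBBBBoooooo...................
212 ....................BBBBBBBBBBBBBBBBBBBBB....................BBBB
215 .....................BBBBBBBBBBBBBBBBBBB.................BBBBBBBB
218 .....................BBBBBBBBBBBBBBBBBBB.........................
221 .................................................................
224 .................................................................
227 .................................................................
230 .................................................................
233 .................................................................
236 .................................................................
239 .................................................................
242 .................................................................
245 .................................................................
```

The pin head sits exactly where predicted for a seated flange, upright. Both buttons are out evenly: 6 px each side, about 31 px overall, against 20 px for the 18 mm head. Handing in.

```bash
python3 -c "
from h import *
print(hand_in())"
```

```text
the job is handed in; nothing more can be done
None
```

I pushed the sled until its tongue bottomed (about 11 N), then inserted the pin with both buttons squeezed until its flange sat on the block. I let go, the last picture showed both buttons out, and I handed the job in at about 20 s; no verdict was returned.

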